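# Find the ink bottle that fits the block's well

## Task

Lower the depth rod into the well of the wooden bottle block until its foot is on the bottom, to find out how deep the well is, and then stand the rod upright on the table again. Then stand in the well the ink bottle whose shoulder comes level with the top of the block, let go of it, and leave the other ink bottle standing where it is.

Things in the scene. Friction and masses are not known exactly. Their poses are not given: they have to be found in the camera images.
- well (a point): centre of the mouth of the only well in the fixed beech block, level with its top, 80 mm above the table; z up. Block 100 x 160 mm, long side along y; well on its long middle line, 45 mm from the -y end. The well is an upright, flat-bottomed blind hole 39 mm across, either 35 or 65 mm deep: this changes between starts and is found by probing.
- rod_grip (a point): depth rod, loose, 130 g, upright on the table: steel foot 28 mm across, 12 mm high; steel shaft 12 mm across with thin black rings 35 and 65 mm above the foot's underside; wooden handle 26 mm across, 98 to 153 mm above the underside. The point is on the axis in the handle, 125 mm above the underside; z up the rod. Held here it reaches either bottom.
- short_cap (a point): short ink bottle, loose, upright on the table, 30 g: round body with blue label, 28 mm across, 35 mm high up to its flat shoulder; on it a black dropper cap 18 mm across, 50 mm high, straight for 38 mm, then tapering. The point is on the axis half-way up the cap, 25 mm above the shoulder, 60 mm above the underside; z up. Hold it by the cap, which stays above the block. Fits the 35 mm well.
- tall_cap (a point): tall ink bottle, loose, upright on the table, 45 g: round body with blue label, 28 mm across, 65 mm high up to its flat shoulder; on it a black dropper cap 18 mm across, 50 mm high, straight for 38 mm, then tapering. The point is on the axis half-way up the cap, 25 mm above the shoulder, 90 mm above the underside; z up. Hold it by the cap, which stays above the block. Fits the 65 mm well.

How it is judged:
On the way, in this order (a step that is already met when the one before it is completed fails the run):
1. the rod's foot touches the bottom of the well: it is on the well's axis within 12 mm, and bears on the bottom, whichever depth it has (within 7 mm) (horizontal distance between rod_grip and well below 0.012 m and ((contact force between rod and block above 0.3 N and z of rod_grip in the frame of well below 0.067 m) or (contact force between rod and disc above 0.3 N and z of rod_grip in the frame of well below 0.097 m))), for 0.1 s.
2. the rod stands upright on the table again, let go (height (world z) of rod_grip between 0.117 and 0.133 m and angle between rod_grip's own z axis and vertical below 0.18 rad and distance between the grasp point and rod_grip above 0.04 m), for 0.2 s.
At the end, for the whole second after the job is handed in: A bottle stands in the well within 12 mm of its axis, shoulder within 10 mm of the block's top (only the matching one is); the other stands on the table within 40 mm of where it was; the rod stands on the table; all three within 10 degrees of upright and let go (all of step 2 and ((horizontal distance between short_cap and well below 0.012 m and z of short_cap in the frame of well between 0.015 and 0.035 m and angle between each of short_cap, tall_cap's own z axis and vertical below 0.18 rad and height (world z) of tall_cap between 0.084 and 0.096 m and distance of tall_cap from where it was at the start of the episode below 0.04 m) or (horizontal distance between tall_cap and well below 0.012 m and z of tall_cap in the frame of well between 0.015 and 0.035 m and angle between each of tall_cap, short_cap's own z axis and vertical below 0.18 rad and height (world z) of short_cap between 0.054 and 0.066 m and distance of short_cap from where it was at the start of the episode below 0.04 m))); the robot touches nothing.
It also fails if it takes over 72 s, if anything falls off the work surface, if the arm or the gripper's body presses on something with over 40 N, if the wrist force passes 120 N, or if a joint passes its speed limit or range.

## Robot

A 6-joint arm with a two-finger parallel gripper is mounted at the origin on the work surface. World frame = base frame: x ahead of the robot, y to its left, z up, the work surface at z = 0. Lengths are in m, angles in rad, forces in N, time in s.
With the tool pointing down it reaches from about 0.4 to 0.825 m from the base axis. Payload 7 kg.
Tool frame: the origin (TCP) lies at the centre of the arm's flange, where the gripper is bolted on; the fingertips stand 178 mm ahead of it and the grasp point (between the pads) lies 159 mm ahead of it (arm.tip_reach is the distance from the TCP to the fingertips, in m); z points along the fingers, y is the direction in which the jaws open and shut (so a half turn about z gives the same grasp; the last joint's range is limited). The gripper opens to 88 mm and grips with 3 to 60 N. Pads are 19 mm wide; open, the fingers measure 130 mm over their backs; the gripper's body (78 mm by 193 mm) begins 47 mm behind the grasp point.
Start: joints at [1.453, 0.359, 0.012, 0, -1.224, -0.288], TCP at [0.266, 0.62, 0.405] pointing down, gripper open.
Joint ranges: [-3.07, 3.07], [-1.43, 2.12], [-1.02, 1.25], [-3.03, 1.67], [-3.05, -0], [-3.03, 3.03]. Speed limits (rad/s): [2.39, 2.39, 3.01, 3.14, 3.14, 3.14].

## Interface

Orientations are given as [roll, pitch, yaw] about the fixed x, y, z axes, in that order (R = Rz(yaw) Ry(pitch) Rx(roll)).
In Python, from station import arm gives the robot as it stands.
- The arm moves only by the shell command python3 -m inch 'ROWS' [OPENING] [FORCE]. ROWS is JSON, a list that holds one entry, the list of rows, each a list of 6 numbers: the shift along the world's x, y, z in units of 200 mm (1.0 is 200 mm), then the turn, a rotation vector about the world's x, y, z in units of 180 degrees (1.0 is 180 degrees). A call has 1 to 8 rows; each row is the pose to reach, as a shift and turn from the pose commanded when the call began, turning the shorter way round; what a row does not reach only later rows make up. A row lasts 1/8 s, in which the tool goes at most 62.5 mm and 10.7 degrees, less where a joint would pass 70% of its speed; a pose out of reach is approached as far as the arm can. A call with a number of a shift or a turn outside -1 to 1 is refused whole. A call with a gripper value outside its range is refused whole. OPENING is the finger opening in mm, from 0 to 87.6, set as the call begins (- or left out, the last holds). The fingers move at their own pace and stop on an object; FORCE is the grip in N (left out, the last holds). Time passes only in rows, so rows that repeat a pose let the fingers close. It gives the time, the measured TCP pose, the force and the opening at its end, in the units of the state.
- arm.get_state(): the state, without advancing time (a new reading comes with each control period).
- arm.grab_frame(name): name is "scene" or "top"; returns the picture (480x640x3 uint8, blue, green, red); there is no depth.
- arm.camera_params(name): a dict with "vertical_fov" (degrees; the focal length in pixels is half the picture's height over the tangent of half this angle, whatever the lens; pixels are square), "cx", "cy" (the principal point, pixels), "pose" (4x4, takes a point from camera to world coordinates). Camera axes: x right, y down, z forward; pixel columns grow to the right and rows downward; lengths in m; the calibration is good to about 2 mm. A picture is of the moment at which its call begins. camera_params takes no time and is no camera call.
- arm.job_done(): hands the job in, once; it reports no verdict.
Trained networks look in the newest picture that a camera, given by its name, has taken for a name from the list of things; names that differ only in an ending like _2 or _b are one class to them, and where a whole thing is asked for, a point or a joint stands for the part that bears it (a point fixed in the world has none). Each returns a list of dicts, best first, with "score" (0 to 1); they miss things now and then, are a little off and sometimes report something else, mostly with a low value. They report only what shows in the picture. A call takes as long as a camera call.
- arm.search_frame(target, camera): "box" ([left, top, right, bottom] in pixels, round what is visible of it).
- arm.regions_of(target, camera): "region" (480x640 bool, what is visible of it) and "box" ([left, top, right, bottom] in pixels, round what is visible of it).
The state is a dict: "t": time; "q": joint angles; "qd": joint speeds; "joint_efforts": joint torques, N m; "eef_pos": TCP position; "ee_rot": TCP orientation; "force": force on the tool from outside, world axes, zero at the start; "moment": the same for the moment, N m; "width": finger opening in m.
Only numpy, scipy, OpenCV 4.12 (cv2) and the standard library are available. Lean on these libraries where they do the work, as an engineer would, in place of code of your own. Each camera call takes 0.05 s, during which the arm holds its last target.

## Working session

There is one attempt and no reset: what is moved stays moved. The work goes in short steps, Python scripts to look and compute and a shell command to move; the robot and the scene stay as the last step left them, time stands still between calls to the robot, and variables do not carry over. Pictures are saved under pics/ and viewed, and the job is handed in when it is done.

```bash
ls; mkdir -p pics; cat > h.py <<'E'
import numpy as np, cv2
from station import arm
def ray(cam,u,v):
    p=arm.camera_params(cam); f=240/np.tan(np.radians(p["vertical_fov"])/2)
    T=np.array(p["pose"]); d=T[:3,:3]@np.array([(u-p["cx"])/f,(v-p["cy"])/f,1]); return T[:3,3],d
def onz(cam,u,v,z):
    o,d=ray(cam,u,v); return o+d*(z-o[2])/d[2]
def proj(cam,P):
    p=arm.camera_params(cam); f=240/np.tan(np.radians(p["vertical_fov"])/2)
    T=np.array(p["pose"]); c=T[:3,:3].T@(np.array(P)-T[:3,3]); return p["cx"]+f*c[0]/c[2],p["cy"]+f*c[1]/c[2]
E
python3 - <<'E'
from h import *
np.set_printoptions(precision=4,suppress=True)
s=arm.get_state(); print(s["t"],s["eef_pos"],s["ee_rot"],s["force"],s["width"])
for c in ("scene","top"):
    cv2.imwrite(f"pics/{c}0.png",arm.grab_frame(c))
    p=arm.camera_params(c); print(c,p["vertical_fov"],p["cx"],p["cy"]); print(np.array(p["pose"]), [k for k in p])
    for n in ("well","rod_grip","short_cap","tall_cap"):
        for r in arm.search_frame(n,c)[:3]: print(n,r["score"],np.round(r["box"],1))
E
```

```text
pics
0.0 [0.2664 0.62   0.4037] [ 3.1399 -0.0002 -0.4059] [ 0.0406 -0.2076  0.6835] 0.08733610903341842
scene 54.271130705713816 317.08287022050524 234.49510491411797
[[-0.4716  0.6989 -0.5376  0.9694]
 [ 0.8818  0.3698 -0.2928  0.2194]
 [-0.0058 -0.6122 -0.7907  0.7432]
 [ 0.      0.      0.      1.    ]] ['vertical_fov', 'cx', 'cy', 'pose']
well 0.61 [301.3 216.8 407.4 304.4]
rod_grip 0.81 [435.8 283.9 477.  345.7]
short_cap 0.92 [183.9 217.3 200.9 250.9]
tall_cap 0.74 [222.6 147.5 238.4 199. ]
tall_cap 0.31 [300.2 218.  406.3 308.7]
top 44.5808251301505 314.32023699643094 248.08731357673582
[[-0.0158 -0.9958  0.0897  0.4465]
 [-0.9998  0.015  -0.0095 -0.0113]
 [ 0.0081 -0.0899 -0.9959  1.0986]
 [ 0.      0.      0.      1.    ]] ['vertical_fov', 'cx', 'cy', 'pose']
well 0.81 [229.1 229.4 328.  296.7]
rod_grip 0.82 [145.3 230.4 183.5 253.7]
short_cap 0.57 [430.  207.7 449.7 221.5]
tall_cap 0.72 [446.6 294.8 471.6 309. ]
```

View pics/scene0.png

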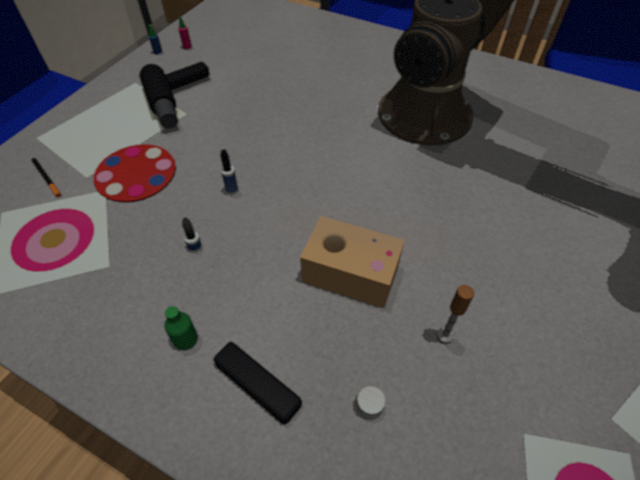

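View pics/top0.png

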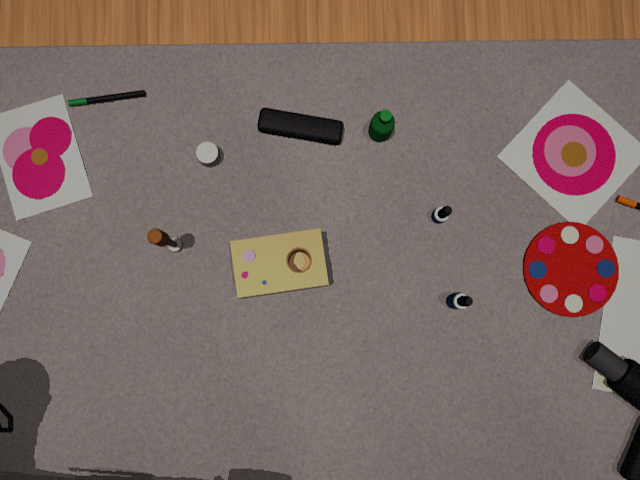

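```bash
python3 - <<'E'
import cv2,numpy as np
t=cv2.imread("pics/top0.png"); s=cv2.imread("pics/scene0.png")
def c(i,x,y,w,h,k): return cv2.resize(i[y:y+h,x:x+w],None,fx=k,fy=k,interpolation=cv2.INTER_CUBIC)
a=np.hstack([c(t,140,220,60,45,6),c(t,425,200,60,45,6)])
b=np.hstack([c(t,225,220,120,90,3),c(t,435,280,60,45,6)])
cv2.imwrite("pics/z1.png",np.vstack([a,b]))
a=np.hstack([c(s,430,280,60,72,5),c(s,170,205,50,72,5)])
b=np.hstack([c(s,295,210,120,105,2.5),c(s,205,140,50,75,3.5)[:262]])
print(a.shape,b.shape)
cv2.imwrite("pics/z2.png",np.vstack([a,cv2.copyMakeBorder(b,0,0,0,a.shape[1]-b.shape[1],0)]))
E
```

```text
(360, 550, 3) (262, 475, 3)
```

View pics/z1.png

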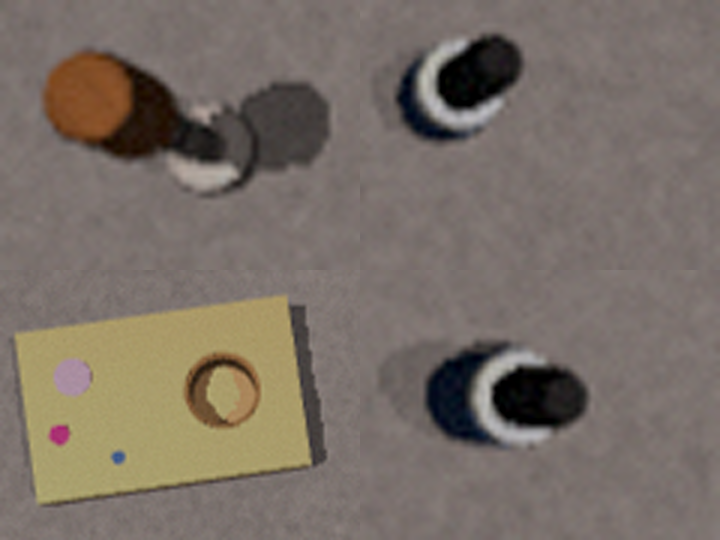

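View pics/z2.png

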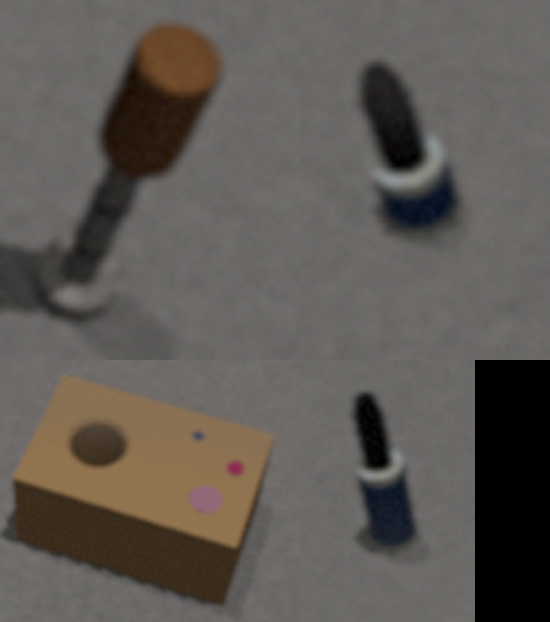

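```bash
python3 - <<'E'
from h import *
np.set_printoptions(precision=4,suppress=True)
L=[("rodtop","top",154.7,235.8,.153),("rodtop","scene",465.6,292,.153),("rodfoot","top",175,245,.010),("rodfoot","scene",445.6,339.2,.012),
("well","top",299,260,.08),("well","scene",334.2,244,.08),
("c1","top",230.7,241.3,.08),("c2","top",320,228.7,.08),("c3","top",328.7,285,.08),("c4","top",238.3,297.7,.08),
("short","top",441.2,214.2,.035),("short","scene",192,238.6,.035),("shortcap","top",448.3,209.7,.082),
("tall","top",461.7,301.2,.065),("tall","scene",227.9,170.6,.065),("tallcap","top",468.8,301,.112)]
for n,c,u,v,z in L: print(n,c,onz(c,u,v,z)[:2])
E
```

```text
rodtop top [0.5556 0.2381]
rodtop scene [0.5603 0.2414]
rodfoot top [0.5543 0.238 ]
rodfoot scene [0.5674 0.2445]
well top [0.5179 0.006 ]
well scene [0.523  0.0105]
c1 top [0.5524 0.1249]
c2 top [ 0.5723 -0.0315]
c3 top [ 0.4736 -0.045 ]
c4 top [0.454 0.112]
short top [ 0.6014 -0.2555]
short scene [ 0.6079 -0.2486]
shortcap top [ 0.6023 -0.2575]
tall top [ 0.4418 -0.2793]
tall scene [ 0.4476 -0.2716]
tallcap top [ 0.4422 -0.2791]
```

```bash
python3 -m inch '[[[0.18,-0.24,0,0,0,0],[0.37,-0.48,0,0,0,0],[0.55,-0.72,0,0,0,0],[0.73,-0.95,0,0,0,0]]]' 87 20 && python3 -m inch '[[[0.18,-0.24,0,0,0,0],[0.37,-0.48,0,0,0,0],[0.55,-0.72,0,0,0,0],[0.725,-0.95,0,0,0,0],[0.725,-0.95,0,0,0,0],[0.725,-0.95,0,0,0,0]]]'
python3 - <<'E'
from h import *
np.set_printoptions(precision=4,suppress=True)
s=arm.get_state(); print(s["t"],s["eef_pos"],s["ee_rot"],s["force"],s["width"],s["q"])
I=[]
for c in ("scene","top"):
    i=arm.grab_frame(c); cv2.imwrite(f"pics/{c}1.png",i); 
E
```

```text
t: 1.0
eef_pos: [0.4133, 0.4285, 0.405]
ee_rot: [-3.141, -0.0, -0.405]
force: [0.6, 1.4, -0.1]
width: 0.0871
t: 1.75
eef_pos: [0.5575, 0.2399, 0.4046]
ee_rot: [-3.142, 0.0, -0.407]
force: [-0.0, -0.2, -0.3]
width: 0.0866
1.75 [0.5575 0.2399 0.4046] [-3.1415  0.0002 -0.407 ] [-0.0484 -0.2422 -0.2913] 0.0866239230003188 [ 0.7278  0.2478 -0.1449 -0.0002 -1.1781  0.4361]
```

```bash
python3 - <<'E'
from h import *
s=arm.get_state(); p=np.array(s["eef_pos"])
out=[]
yaw=-.407; y=np.array([np.sin(yaw),-np.cos(yaw),0])
for c in ("scene","top"):
    i=cv2.imread(f"pics/{c}1.png")
    for k in (-.0433,0,.0433):
        for z in (.178,):
            u,v=proj(c,p+y*k-[0,0,z]); print(c,k,round(u,1),round(v,1))
    u,v=proj(c,p-[0,0,.178]); u=int(np.clip(u-65,0,510));v=int(np.clip(v-65,0,350)); print(u,v)
    out.append(cv2.resize(i[v:v+130,u:u+130],None,fx=3,fy=3,interpolation=cv2.INTER_CUBIC))
cv2.imwrite("pics/z3.png",np.hstack(out))
E
```

```text
scene -0.0433 506.1 283.1
scene 0 479.6 261.4
scene 0.0433 454.7 241.2
414 196
top -0.0433 113.4 218.5
top 0 139.9 229.5
top 0.0433 166.4 240.5
74 164
```

View pics/z3.png

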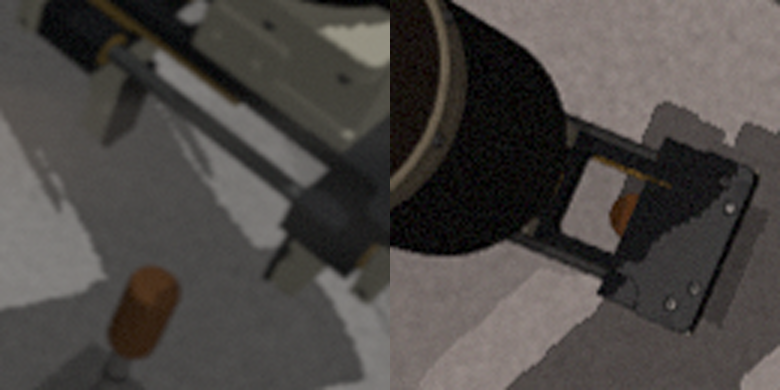

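```bash
python3 -m inch '[[[0,0,-0.2,0,0,0],[0,0,-0.4,0,0,0],[0,0,-0.55,0,0,0],[0,0,-0.6,0,0,0],[0,0,-0.6,0,0,0]]]' && python3 -m inch '[[[0,0,0,0,0,0],[0,0,0,0,0,0],[0,0,0,0,0,0],[0,0,0,0,0,0],[0,0,0,0,0,0],[0,0,0,0,0,0]]]' 0 20
python3 - <<'E'
from h import *
np.set_printoptions(precision=4,suppress=True)
s=arm.get_state(); print(s["t"],s["eef_pos"],s["ee_rot"],s["force"],s["width"])
out=[]
for c,u,v in (("scene",390,220),("top",90,190)):
    i=arm.grab_frame(c); cv2.imwrite(f"pics/{c}2.png",i); out.append(cv2.resize(i[v:v+130,u:u+130],None,fx=3,fy=3,interpolation=cv2.INTER_CUBIC))
cv2.imwrite("pics/z4.png",np.hstack(out))
E
```

```text
t: 2.48
eef_pos: [0.5573, 0.241, 0.2848]
ee_rot: [3.141, -0.0, -0.404]
force: [-0.8, -0.4, 0.3]
width: 0.087
t: 3.22
eef_pos: [0.5575, 0.2401, 0.2847]
ee_rot: [3.142, 0.0, -0.406]
force: [-0.6, -0.5, -0.3]
width: 0.033
3.225 [0.5575 0.2401 0.2847] [ 3.1415  0.     -0.4058] [-0.6192 -0.4846 -0.2633] 0.0330033274749054
```

View pics/z4.png

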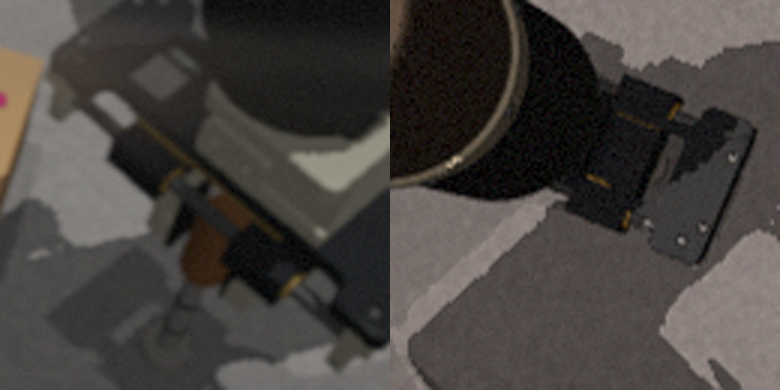

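```bash
python3 -m inch '[[[0,0,0,0,0,0],[0,0,0,0,0,0],[0,0,0.02,0,0,0],[0,0,0.1,0,0,0],[0,0,0.3,0,0,0],[0,0,0.5,0,0,0],[0,0,0.55,0,0,0],[0,0,0.55,0,0,0]]]' 0 30
python3 - <<'E'
from h import *
np.set_printoptions(precision=4,suppress=True)
s=arm.get_state(); print(s["t"],s["eef_pos"],s["ee_rot"],s["force"],s["width"])
out=[]
for c,u,v in (("scene",390,170),("top",90,190)):
    i=arm.grab_frame(c); cv2.imwrite(f"pics/{c}3.png",i); out.append(cv2.resize(i[v:v+130,u:u+130],None,fx=3,fy=3,interpolation=cv2.INTER_CUBIC))
cv2.imwrite("pics/z5.png",np.hstack(out))
E
```

```text
t: 4.32
eef_pos: [0.5573, 0.2401, 0.3958]
ee_rot: [-3.14, -0.001, -0.406]
force: [0.7, -1.1, -1.1]
width: 0.0255
4.325 [0.5573 0.2401 0.3958] [-3.1397 -0.0007 -0.4059] [ 0.6997 -1.1418 -1.0761] 0.025513156795976048
```

View pics/z5.png

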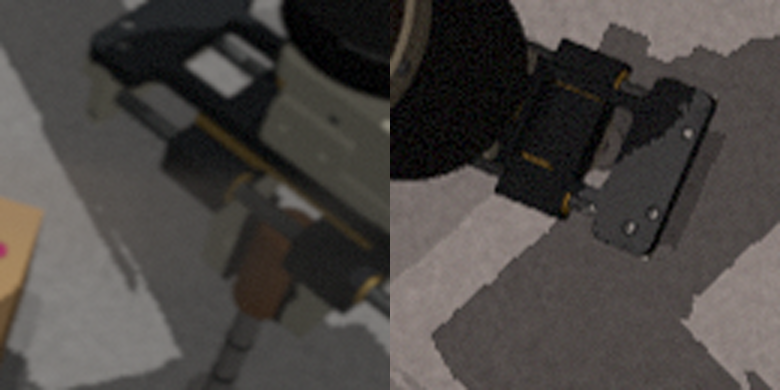

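```bash
python3 -m inch '[[[-0.03,-0.15,0,0,0,0],[-0.08,-0.4,0,0,0,0],[-0.12,-0.65,0,0,0,0],[-0.16,-0.9,0,0,0,0]]]' && python3 -m inch '[[[-0.02,-0.16,0,0,0,0],[-0.03,-0.26,0,0,0,0],[-0.03,-0.26,0,0,0,0],[-0.03,-0.26,0,0,0,0]]]'
python3 - <<'E'
from h import *
np.set_printoptions(precision=4,suppress=True)
s=arm.get_state(); print(s["t"],s["eef_pos"],s["ee_rot"],s["force"],s["width"])
out=[]
for c,u,v in (("scene",280,150),("top",230,200)):
    i=arm.grab_frame(c); cv2.imwrite(f"pics/{c}4.png",i); out.append(cv2.resize(i[v:v+130,u:u+130],None,fx=3,fy=3,interpolation=cv2.INTER_CUBIC))
cv2.imwrite("pics/z6.png",np.hstack(out))
E
```

```text
t: 4.92
eef_pos: [0.5243, 0.0578, 0.3936]
ee_rot: [3.14, 0.001, -0.406]
force: [-0.1, -0.3, -1.1]
width: 0.0255
t: 5.42
eef_pos: [0.5196, 0.0085, 0.3944]
ee_rot: [3.141, 0.0, -0.406]
force: [0.1, 0.2, -0.5]
width: 0.0254
5.425 [0.5196 0.0085 0.3944] [ 3.1414  0.0003 -0.4058] [ 0.1282  0.203  -0.4838] 0.025442956145137686
```

View pics/z6.png

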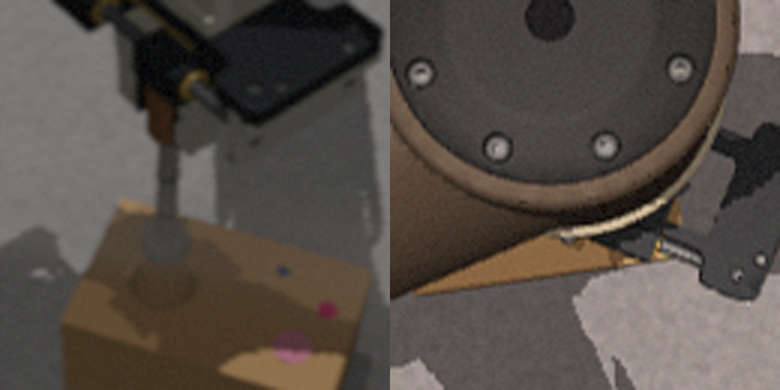

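```bash
python3 - <<'E'
from h import *
np.set_printoptions(precision=4,suppress=True)
i=cv2.imread("pics/scene4.png"); 
z=cv2.resize(i[205:265,305:370],None,fx=10,fy=10,interpolation=cv2.INTER_CUBIC)
z=cv2.convertScaleAbs(z,alpha=2.2)
cv2.imwrite("pics/z7.png",z)
W=onz("scene",334.2,244,.08)
for h in (.1104,.1224,.16): print(h,proj("scene",[W[0],W[1],h]))
E
```

```text
0.1104 (np.float64(334.61001203605224), np.float64(233.4123746354108))
0.1224 (np.float64(334.77870951934017), np.float64(229.0561470226832))
0.16 (np.float64(335.3344889348867), np.float64(214.7044116594665))
```

View pics/z7.png

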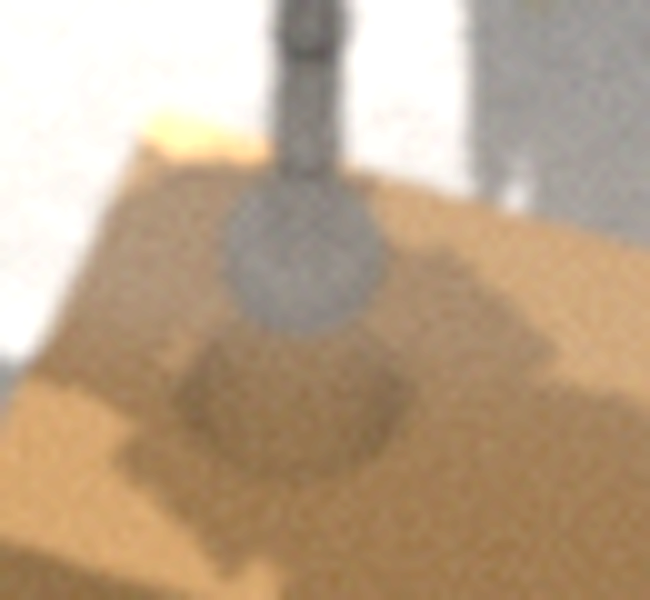

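```bash
python3 -m inch '[[[0.01,0,0,0,0,0],[0.01,0,-0.05,0,0,0],[0.01,0,-0.12,0,0,0],[0.01,0,-0.19,0,0,0],[0.01,0,-0.25,0,0,0],[0.01,0,-0.28,0,0,0],[0.01,0,-0.28,0,0,0],[0.01,0,-0.28,0,0,0]]]'
python3 - <<'E'
from h import *
np.set_printoptions(precision=4,suppress=True)
s=arm.get_state(); print(s["t"],s["eef_pos"],s["ee_rot"],s["force"],s["moment"])
i=arm.grab_frame("scene"); cv2.imwrite("pics/z8.png",cv2.convertScaleAbs(cv2.resize(i[185:265,295:385],None,fx=6,fy=6,interpolation=cv2.INTER_CUBIC),alpha=2))
E
```

```text
t: 6.52
eef_pos: [0.5217, 0.0082, 0.3391]
ee_rot: [-3.141, -0.001, -0.406]
force: [0.2, 0.8, -1.2]
width: 0.0256
6.525 [0.5217 0.0082 0.3391] [-3.1412 -0.0007 -0.4057] [ 0.1908  0.7613 -1.1694] [ 0.0503 -0.0183 -0.0175]
```

View pics/z8.png

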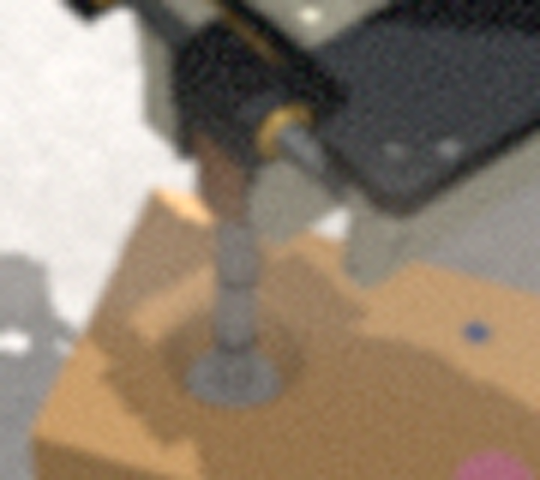

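```bash
python3 -m inch '[[[0,0,-0.02,0,0,0],[0,0,-0.04,0,0,0],[0,0,-0.05,0,0,0],[0,0,-0.06,0,0,0],[0,0,-0.065,0,0,0],[0,0,-0.065,0,0,0]]]'
```

```text
t: 7.32
eef_pos: [0.5215, 0.0082, 0.3256]
ee_rot: [3.142, 0.0, -0.406]
force: [0.1, 0.7, -1.3]
width: 0.0258
```

```bash
python3 -m inch '[[[0,0,-0.03,0,0,0],[0,0,-0.06,0,0,0],[0,0,-0.09,0,0,0],[0,0,-0.1,0,0,0],[0,0,-0.1,0,0,0]]]'; python3 -m inch '[[[0,0,-0.01,0,0,0],[0,0,-0.02,0,0,0],[0,0,-0.03,0,0,0],[0,0,-0.035,0,0,0],[0,0,-0.035,0,0,0]]]'
```

```text
t: 7.95
eef_pos: [0.5215, 0.0082, 0.3055]
ee_rot: [3.141, 0.0, -0.406]
force: [0.3, 0.7, -1.5]
width: 0.0256
t: 8.57
eef_pos: [0.5217, 0.0081, 0.2996]
ee_rot: [-3.141, -0.001, -0.405]
force: [-2.3, -0.1, 6.8]
width: 0.0256
```

```bash
python3 -m inch '[[[0,0,-0.005,0,0,0],[0,0,-0.005,0,0,0],[0,0,-0.005,0,0,0]]]'
python3 - <<'E'
from h import *
i=arm.grab_frame("scene"); cv2.imwrite("pics/z9.png",cv2.convertScaleAbs(cv2.resize(i[185:265,295:385],None,fx=6,fy=6,interpolation=cv2.INTER_CUBIC),alpha=2))
E
```

```text
t: 8.95
eef_pos: [0.5218, 0.0081, 0.2995]
ee_rot: [-3.141, -0.002, -0.405]
force: [-4.2, -0.9, 14.3]
width: 0.0257
```

View pics/z9.png

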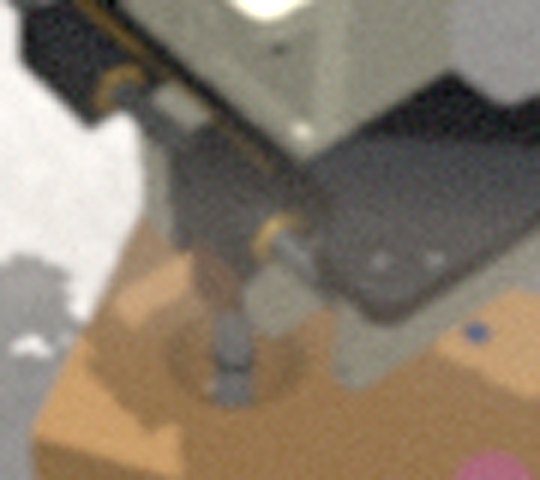

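```bash
python3 -m inch '[[[0,0,0.05,0,0,0],[0,0,0.25,0,0,0],[0,0,0.46,0,0,0],[0,0,0.5,0,0,0],[0,0,0.5,0,0,0]]]' && python3 -m inch '[[[0.03,0.2,0,0,0,0],[0.08,0.5,0,0,0,0],[0.13,0.8,0,0,0,0],[0.16,1,0,0,0,0]]]' && python3 -m inch '[[[0.02,0.16,0,0,0,0],[0.02,0.16,-0.1,0,0,0],[0.02,0.16,-0.3,0,0,0],[0.02,0.16,-0.45,0,0,0],[0.02,0.16,-0.5,0,0,0],[0.02,0.16,-0.52,0,0,0],[0.02,0.16,-0.53,0,0,0],[0.02,0.16,-0.53,0,0,0]]]'
```

```text
t: 9.62
eef_pos: [0.5213, 0.0082, 0.3979]
ee_rot: [-3.141, -0.0, -0.406]
force: [-0.6, 0.6, -1.2]
width: 0.0253
t: 10.12
eef_pos: [0.5533, 0.2105, 0.3955]
ee_rot: [3.139, 0.002, -0.405]
force: [0.1, -0.2, -1.4]
width: 0.0256
t: 11.12
eef_pos: [0.5577, 0.2403, 0.2925]
ee_rot: [-3.14, -0.001, -0.406]
force: [-1.3, -0.1, -0.4]
width: 0.0255
```

```bash
python3 -m inch '[[[0,0,-0.015,0,0,0],[0,0,-0.025,0,0,0],[0,0,-0.03,0,0,0],[0,0,-0.035,0,0,0],[0,0,-0.035,0,0,0]]]'
```

```text
t: 11.75
eef_pos: [0.5575, 0.2402, 0.2847]
ee_rot: [-3.141, -0.0, -0.406]
force: [0.1, 0.0, -0.9]
width: 0.0252
```

```bash
python3 -m inch '[[[0,0,-0.005,0,0,0],[0,0,-0.01,0,0,0],[0,0,-0.01,0,0,0]]]'
```

```text
t: 12.12
eef_pos: [0.5577, 0.2402, 0.2845]
ee_rot: [-3.141, -0.001, -0.405]
force: [-3.3, -1.5, 11.7]
width: 0.0257
```

Contact. Back off slightly, open symmetrically, and rise.

```bash
python3 -m inch '[[[0,0,0.006,0,0,0],[0,0,0.006,0,0,0]]]' && python3 -m inch '[[[0,0,0,0,0,0],[0,0,0,0,0,0],[0,0,0,0,0,0],[0,0,0,0,0,0],[0,0,0,0,0,0],[0,0,0,0,0,0]]]' 87 && python3 -m inch '[[[0,0,0.1,0,0,0],[0,0,0.3,0,0,0],[0,0,0.55,0,0,0],[0,0,0.6,0,0,0],[0,0,0.6,0,0,0]]]'
python3 - <<'E'
from h import *
i=arm.grab_frame("scene"); cv2.imwrite("pics/s10.png",i)
E
```

```text
t: 12.38
eef_pos: [0.5576, 0.2402, 0.2846]
ee_rot: [-3.141, -0.001, -0.406]
force: [-1.9, -0.4, 6.8]
width: 0.0258
t: 13.12
eef_pos: [0.5575, 0.2402, 0.2838]
ee_rot: [3.142, 0.0, -0.406]
force: [-0.1, -0.5, -1.6]
width: 0.08
t: 13.75
eef_pos: [0.5574, 0.2401, 0.4045]
ee_rot: [-3.14, -0.001, -0.406]
force: [-0.4, -0.4, -1.0]
width: 0.087
```

View pics/s10.png

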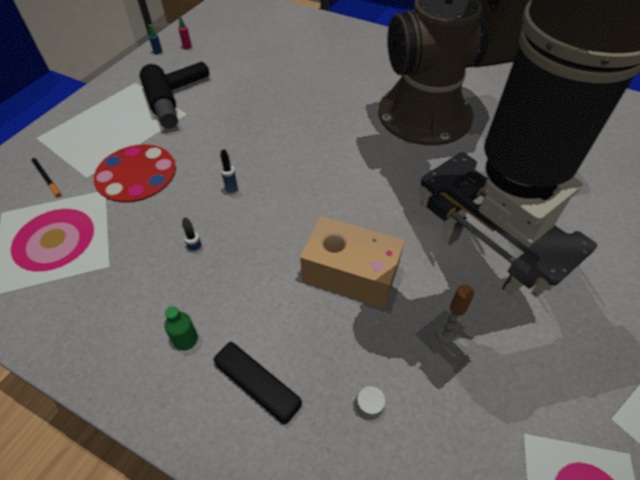

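```bash
python3 -m inch '[[[-0.03,-0.15,0,0,0,0],[-0.08,-0.4,0,0,0,0],[-0.14,-0.68,0,0,0,0],[-0.2,-0.96,0,0,0,0]]]' && python3 -m inch '[[[-0.06,-0.28,0,0,0,0],[-0.12,-0.56,0,0,0,0],[-0.18,-0.84,0,0,0,0],[-0.2,-0.96,0,0,0,0]]]' && python3 -m inch '[[[-0.06,-0.28,0,0,0,0],[-0.12,-0.5,0,0,0,0],[-0.163,-0.658,0,0,0,0],[-0.163,-0.658,0,0,0,0],[-0.163,-0.658,0,0,0,0]]]'
python3 - <<'E'
from h import *
out=[]
for c,u,v in (("scene",150,70),("top",400,230)):
    i=arm.grab_frame(c); cv2.imwrite(f"pics/{c}11.png",i); out.append(cv2.resize(i[v:v+150,u:u+130],None,fx=3,fy=3,interpolation=cv2.INTER_CUBIC))
cv2.imwrite("pics/z11.png",np.hstack(out))
E
```

```text
t: 14.3
eef_pos: [0.5161, 0.0458, 0.4024]
ee_rot: [3.14, 0.002, -0.406]
force: [0.9, 0.1, -1.1]
width: 0.087
t: 14.8
eef_pos: [0.4754, -0.1467, 0.4026]
ee_rot: [3.141, 0.002, -0.408]
force: [-0.7, 0.2, 0.3]
width: 0.0869
t: 15.42
eef_pos: [0.4442, -0.2755, 0.4029]
ee_rot: [3.141, 0.002, -0.407]
force: [-0.2, 1.3, -0.3]
width: 0.0867
```

View pics/z11.png

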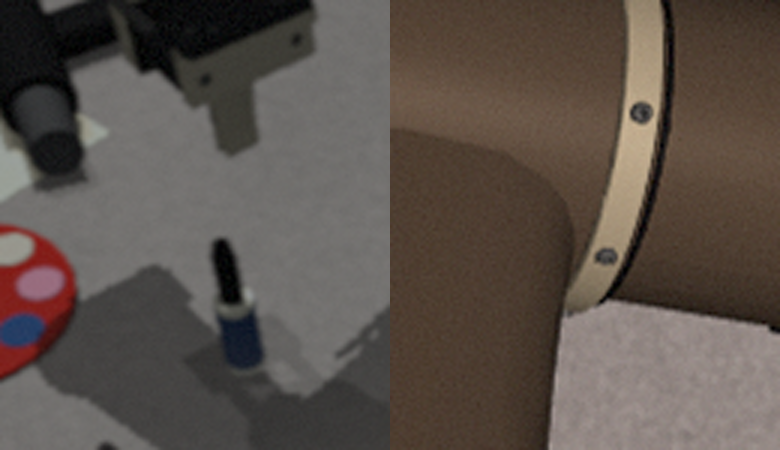

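```bash
python3 - <<'E'
from h import *
i=cv2.imread("pics/scene11.png")
cv2.imwrite("pics/z12.png",cv2.convertScaleAbs(cv2.resize(i[70:200,190:280],None,fx=6,fy=6,interpolation=cv2.INTER_CUBIC)[:780],alpha=2))
s=arm.get_state(); p=np.array(s["eef_pos"]); yaw=-.407
y=np.array([np.sin(yaw),-np.cos(yaw),0]); x=np.array([np.cos(yaw),np.sin(yaw),0])
for k in (.0433,.065):
  for w in (-.0095,.0095): print(k,w,np.round((np.array(proj("scene",p-y*k+x*w-[0,0,.178]))-[190,70])*6))
# grasp axis at heights
for h in (.112,.09,.065,.0): print(h,np.round((np.array(proj("scene",[p[0],p[1],h]))-[190,70])*6))
E
```

```text
0.0433 -0.0095 [244. 265.]
0.0433 0.0095 [188. 291.]
0.065 -0.0095 [285. 302.]
0.065 0.0095 [228. 329.]
0.112 [202. 492.]
0.09 [213. 541.]
0.065 [224. 595.]
0.0 [253. 725.]
```

View pics/z12.png

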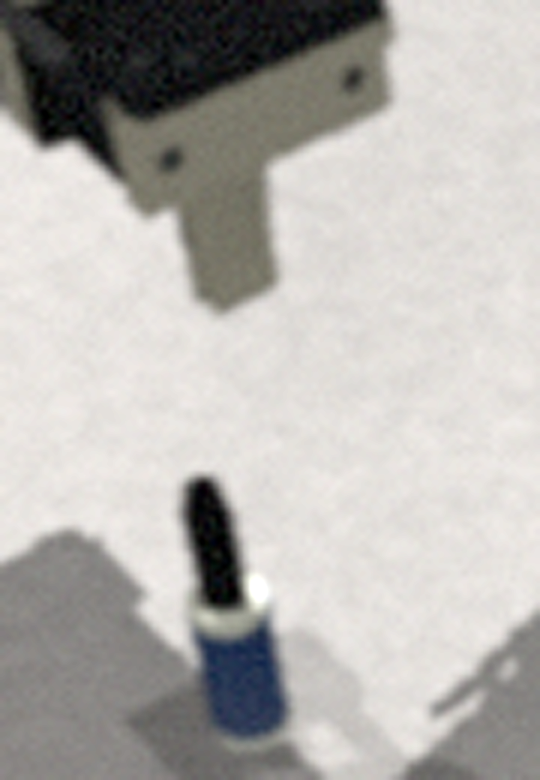

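```bash
python3 -m inch '[[[0.009,-0.005,-0.15,0,0,0],[0.009,-0.005,-0.35,0,0,0],[0.009,-0.005,-0.5,0,0,0],[0.009,-0.005,-0.6,0,0,0],[0.009,-0.005,-0.7,0,0,0],[0.009,-0.005,-0.75,0,0,0],[0.009,-0.005,-0.755,0,0,0],[0.009,-0.005,-0.755,0,0,0]]]'
python3 - <<'E'
from h import *
out=[]
for c,u,v in (("scene",160,100),("top",400,230)):
    i=arm.grab_frame(c); cv2.imwrite(f"pics/{c}13.png",i); out.append(cv2.convertScaleAbs(cv2.resize(i[v:v+120,u:u+120],None,fx=3,fy=3,interpolation=cv2.INTER_CUBIC),alpha=1.8))
cv2.imwrite("pics/z13.png",np.hstack(out))
E
```

```text
t: 16.52
eef_pos: [0.4471, -0.2763, 0.2535]
ee_rot: [-3.142, -0.001, -0.405]
force: [-0.7, 1.7, 0.0]
width: 0.0874
```

View pics/z13.png

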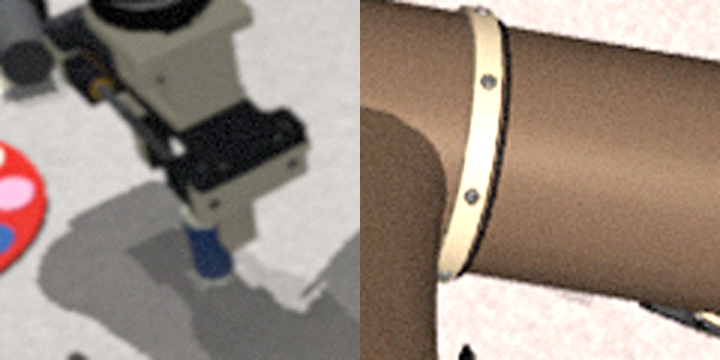

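```bash
python3 -m inch '[[[0,0,0,0,0,0],[0,0,0,0,0,0],[0,0,0,0,0,0],[0,0,0,0,0,0],[0,0,0,0,0,0],[0,0,0,0,0,0],[0,0,0,0,0,0],[0,0,0,0,0,0]]]' 0 20 && python3 -m inch '[[[0,0,0,0,0,0],[0,0,0,0,0,0],[0,0,0.02,0,0,0],[0,0,0.1,0,0,0],[0,0,0.3,0,0,0],[0,0,0.5,0,0,0],[0,0,0.55,0,0,0],[0,0,0.55,0,0,0]]]'
python3 - <<'E'
from h import *
out=[]
for c,u,v in (("scene",160,70),("top",400,230)):
    i=arm.grab_frame(c); cv2.imwrite(f"pics/{c}14.png",i); out.append(cv2.convertScaleAbs(cv2.resize(i[v:v+120,u:u+120],None,fx=3,fy=3,interpolation=cv2.INTER_CUBIC),alpha=1.8))
cv2.imwrite("pics/z14.png",np.hstack(out))
E
```

```text
t: 17.62
eef_pos: [0.4466, -0.2764, 0.2528]
ee_rot: [3.142, 0.0, -0.406]
force: [0.9, 0.4, -0.0]
width: 0.0171
t: 18.62
eef_pos: [0.4466, -0.2764, 0.3634]
ee_rot: [-3.141, -0.001, -0.406]
force: [0.6, -1.0, -1.4]
width: 0.0174
```

View pics/z14.png

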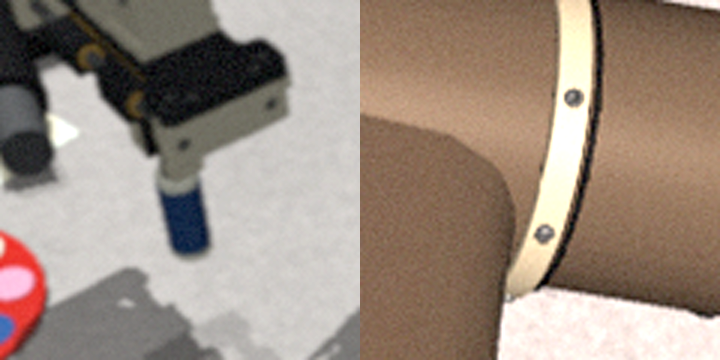

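```bash
python3 -m inch '[[[0.04,0.15,0,0,0,0],[0.1,0.4,0,0,0,0],[0.17,0.65,0,0,0,0],[0.25,0.95,0,0,0,0]]]' && python3 -m inch '[[[0.08,0.3,0,0,0,0],[0.12,0.45,0,0,0,0],[0.122,0.474,0,0,0,0],[0.122,0.474,0,0,0,0],[0.122,0.474,0,0,0,0]]]'
python3 - <<'E'
from h import *
s=arm.get_state(); print(s["t"],s["eef_pos"],s["ee_rot"],s["force"])
i=arm.grab_frame("scene"); cv2.imwrite("pics/scene15.png",i)
cv2.imwrite("pics/z15.png",cv2.convertScaleAbs(cv2.resize(i[185:265,295:385],None,fx=8,fy=8,interpolation=cv2.INTER_CUBIC),alpha=2))
E
```

```text
t: 19.23
eef_pos: [0.4965, -0.0852, 0.3615]
ee_rot: [3.14, 0.002, -0.407]
force: [1.6, -0.2, -0.4]
width: 0.0176
t: 19.85
eef_pos: [0.5207, 0.0074, 0.3624]
ee_rot: [3.141, 0.001, -0.407]
force: [0.5, 0.1, 0.0]
width: 0.0178
19.85 [0.52072746 0.00744833 0.36240938] [ 3.14084357e+00  7.68240385e-04 -4.06817173e-01] [0.45278617 0.14174678 0.04063404]
```

View pics/z15.png

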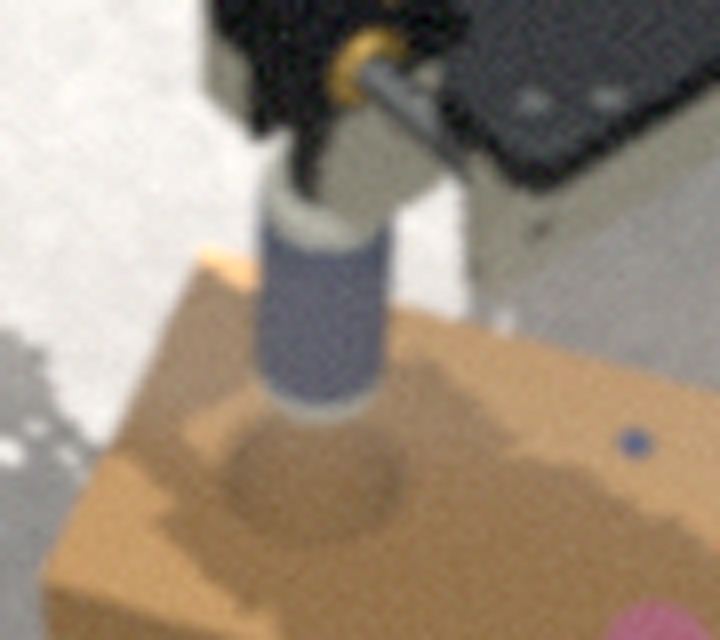

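```bash
python3 - <<'E'
from h import *
i=cv2.imread("pics/scene15.png")
Z=cv2.convertScaleAbs(cv2.resize(i[205:265,305:370],None,fx=10,fy=10,interpolation=cv2.INTER_CUBIC),alpha=2.2)
Z2=Z.copy()
def circ(x,y,z,r,col,I):
    a=np.linspace(0,2*np.pi,73); pts=[(np.array(proj("scene",[x+r*np.cos(t),y+r*np.sin(t),z]))-[304.5,204.5])*10 for t in a]
    cv2.polylines(I,[np.int32(pts)],True,col,1)
W=onz("scene",334.2,244,.08)
circ(W[0],W[1],.08,.0195,(0,0,255),Z)
for dx in (0,):
    circ(W[0],W[1],.1096,.014,(255,0,0),Z)
b=W+np.array([-.878,-.479,0])*.004
circ(b[0],b[1],.1096,.014,(0,255,0),Z)
cv2.imwrite("pics/z16.png",Z)
E
```

```text
(no output)
```

View pics/z16.png

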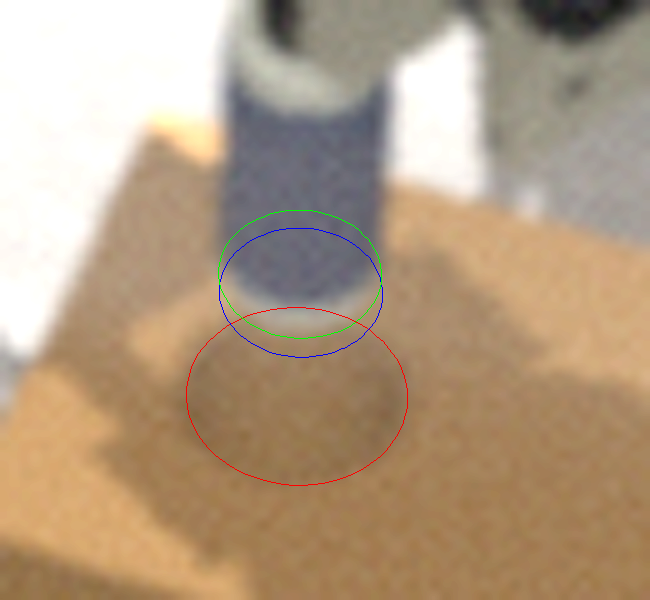

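```bash
python3 -m inch '[[[0.013,0.007,0,0,0,0],[0.013,0.007,-0.05,0,0,0],[0.013,0.007,-0.1,0,0,0],[0.013,0.007,-0.12,0,0,0],[0.013,0.007,-0.12,0,0,0],[0.013,0.007,-0.12,0,0,0]]]'
python3 - <<'E'
from h import *
s=arm.get_state(); print(s["t"],s["eef_pos"],s["ee_rot"],s["force"])
i=arm.grab_frame("scene"); cv2.imwrite("pics/scene17.png",i)
Z=cv2.convertScaleAbs(cv2.resize(i[205:265,305:370],None,fx=10,fy=10,interpolation=cv2.INTER_CUBIC),alpha=2.2)
def circ(x,y,z,r,col,I):
    a=np.linspace(0,2*np.pi,73); pts=[(np.array(proj("scene",[x+r*np.cos(t),y+r*np.sin(t),z]))-[304.5,204.5])*10 for t in a]
    cv2.polylines(I,[np.int32(pts)],True,col,1)
W=onz("scene",334.2,244,.08)
circ(W[0],W[1],.08,.0195,(0,0,255),Z)
circ(W[0],W[1],s["eef_pos"][2]-.2528,.014,(255,0,0),Z)
cv2.imwrite("pics/z17.png",Z)
E
```

```text
t: 20.65
eef_pos: [0.5238, 0.0098, 0.339]
ee_rot: [-3.141, -0.0, -0.406]
force: [-0.5, 0.9, -0.7]
width: 0.0174
20.65 [0.52380039 0.00984743 0.3390472 ] [-3.14147761e+00 -3.04229334e-04 -4.05578331e-01] [-0.45933777  0.86082088 -0.65935551]
```

View pics/z17.png

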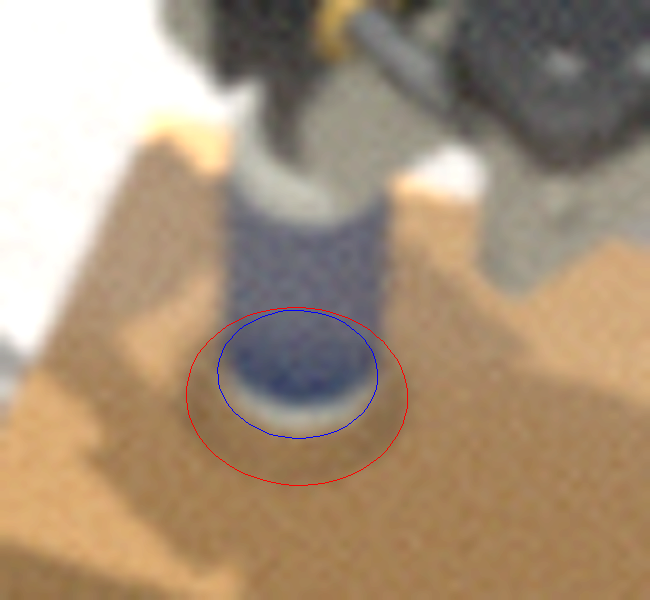

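```bash
python3 -m inch '[[[0.008,-0.003,0,0,0,0],[0.008,-0.003,-0.03,0,0,0],[0.008,-0.003,-0.06,0,0,0],[0.008,-0.003,-0.08,0,0,0],[0.008,-0.003,-0.1,0,0,0],[0.008,-0.003,-0.1,0,0,0]]]'
python3 - <<'E'
from h import *
s=arm.get_state(); print(s["eef_pos"],s["force"],s["moment"])
i=arm.grab_frame("scene"); cv2.imwrite("pics/z18.png",cv2.convertScaleAbs(cv2.resize(i[205:265,305:370],None,fx=8,fy=8,interpolation=cv2.INTER_CUBIC),alpha=2.2))
E
```

```text
t: 21.45
eef_pos: [0.5252, 0.0092, 0.3185]
ee_rot: [3.141, 0.0, -0.406]
force: [-0.3, 0.3, -0.4]
width: 0.0174
[0.52519547 0.00915293 0.31848088] [-0.30678921  0.31770385 -0.38862413] [-0.00814502 -0.03228462  0.00613628]
```

View pics/z18.png

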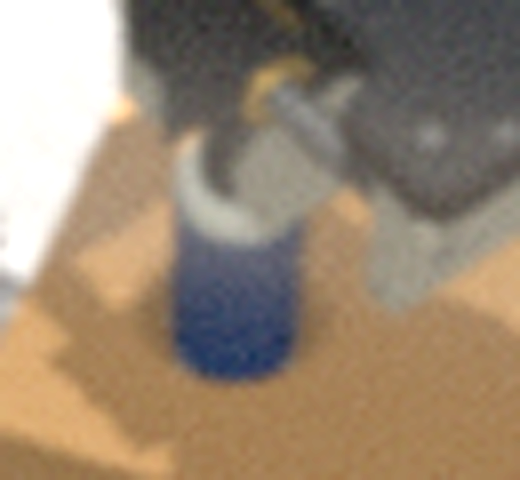

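```bash
python3 -m inch '[[[0,0,-0.03,0,0,0],[0,0,-0.07,0,0,0],[0,0,-0.11,0,0,0],[0,0,-0.15,0,0,0],[0,0,-0.17,0,0,0],[0,0,-0.18,0,0,0]]]' && python3 -m inch '[[[0,0,-0.02,0,0,0],[0,0,-0.035,0,0,0],[0,0,-0.045,0,0,0],[0,0,-0.055,0,0,0],[0,0,-0.06,0,0,0],[0,0,-0.06,0,0,0]]]'
```

```text
t: 22.25
eef_pos: [0.5253, 0.0092, 0.2825]
ee_rot: [3.141, 0.0, -0.406]
force: [0.2, -0.5, 0.1]
width: 0.0174
t: 23.0
eef_pos: [0.5253, 0.0091, 0.2708]
ee_rot: [3.142, 0.0, -0.406]
force: [0.2, 0.1, -0.3]
width: 0.0174
```

```bash
python3 -m inch '[[[0,0,-0.005,0,0,0],[0,0,-0.01,0,0,0],[0,0,-0.015,0,0,0],[0,0,-0.015,0,0,0]]]'
python3 - <<'E'
from h import *
i=arm.grab_frame("scene"); cv2.imwrite("pics/z19.png",cv2.convertScaleAbs(cv2.resize(i[185:265,295:385],None,fx=6,fy=6,interpolation=cv2.INTER_CUBIC),alpha=2))
E
```

```text
t: 23.5
eef_pos: [0.5253, 0.0092, 0.2678]
ee_rot: [3.142, -0.0, -0.406]
force: [-0.4, 0.6, -0.8]
width: 0.0175
```

View pics/z19.png

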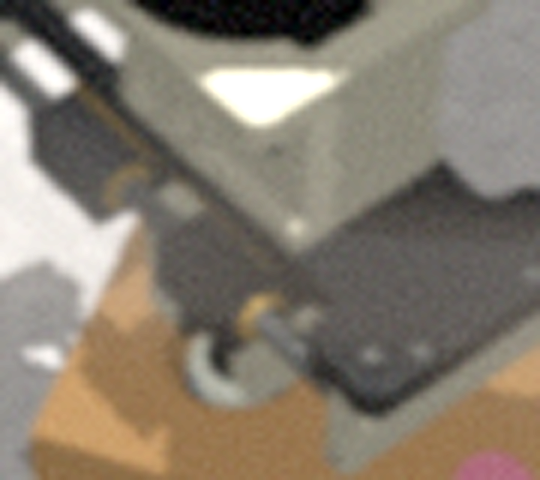

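```bash
python3 -m inch '[[[0,0,-0.003,0,0,0],[0,0,-0.006,0,0,0],[0,0,-0.006,0,0,0]]]'
```

```text
t: 23.92
eef_pos: [0.5256, 0.0091, 0.2676]
ee_rot: [-3.141, -0.001, -0.405]
force: [-2.1, -0.9, 7.5]
width: 0.0175
```

```bash
python3 -m inch '[[[0,0,0.005,0,0,0],[0,0,0.005,0,0,0]]]' && python3 -m inch '[[[0,0,0,0,0,0],[0,0,0,0,0,0],[0,0,0,0,0,0],[0,0,0,0,0,0],[0,0,0,0,0,0],[0,0,0,0,0,0]]]' 70 && python3 -m inch '[[[0,0,0.1,0,0,0],[0,0,0.3,0,0,0],[0,0,0.55,0,0,0],[0,0,0.68,0,0,0],[0,0,0.68,0,0,0]]]' && python3 -m inch '[[[-0.03,-0.2,0,0,0,0],[-0.06,-0.45,0,0,0,0],[-0.1,-0.7,0,0,0,0],[-0.1,-0.9,0,0,0,0],[-0.1,-0.95,0,0,0,0],[-0.1,-0.95,0,0,0,0]]]'
python3 - <<'E'
from h import *
np.set_printoptions(precision=4,suppress=True)
for c in ("scene","top"): cv2.imwrite(f"pics/{c}20.png",arm.grab_frame(c))
i=cv2.imread("pics/scene20.png"); t=cv2.imread("pics/top20.png")
cv2.imwrite("pics/z20.png",np.hstack([cv2.resize(i[180:360,160:500],None,fx=2.35,fy=2.35)[:400,:800]]))
E
```

```text
t: 24.18
eef_pos: [0.5253, 0.0092, 0.2677]
ee_rot: [-3.142, -0.0, -0.406]
force: [-0.4, -0.9, 1.6]
width: 0.017
t: 24.92
eef_pos: [0.5253, 0.0091, 0.2677]
ee_rot: [3.142, 0.0, -0.406]
force: [-0.6, 0.5, -0.5]
width: 0.0685
t: 25.55
eef_pos: [0.5257, 0.0092, 0.4061]
ee_rot: [-3.138, -0.004, -0.406]
force: [-0.0, -0.4, -0.4]
width: 0.0701
t: 26.3
eef_pos: [0.5051, -0.1812, 0.4027]
ee_rot: [3.141, 0.001, -0.407]
force: [-0.6, 0.9, 0.1]
width: 0.07
```

View pics/scene20.png

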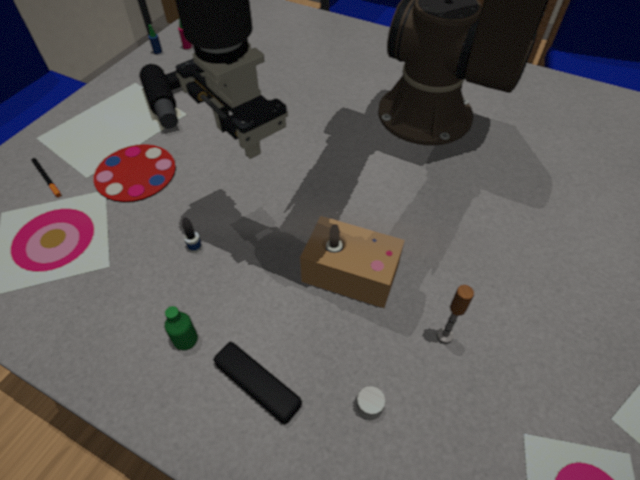

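View pics/top20.png

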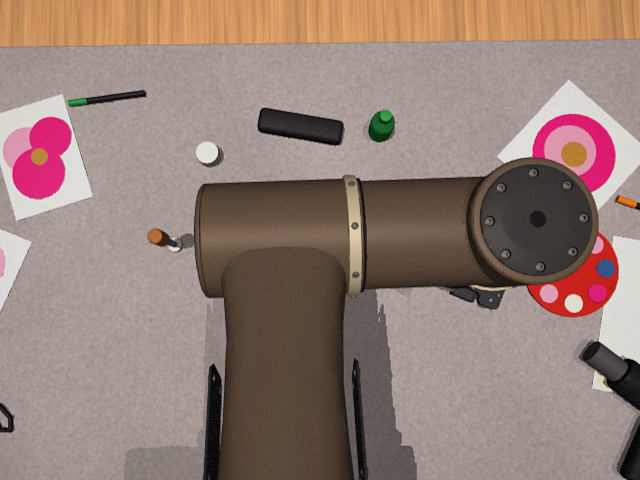

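View pics/z20.png

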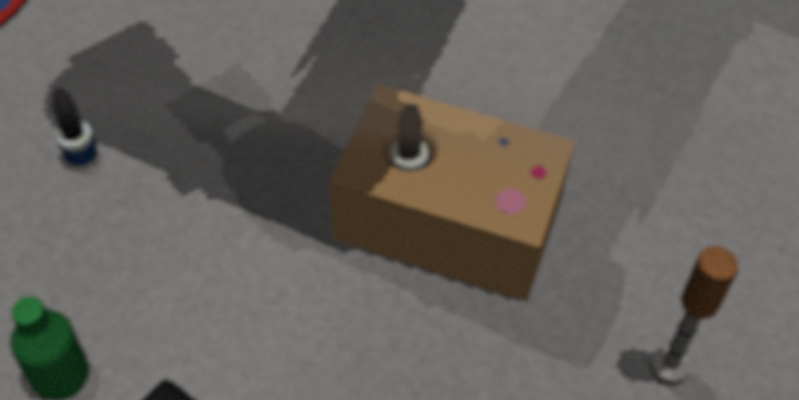

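The scene picture shows the tall bottle upright in the well, with its white shoulder at about (334, 244), level with the block top. The short bottle is untouched at (192, 240), and the rod stands at (445, 338). The gripper is clear of everything.

```bash
python3 -c "
from station import arm
print(arm.job_done())"
```

```text
the job is handed in; nothing more can be done
None
```

I probed the well with the rod, stood the rod back on the table, put the tall ink bottle in the well and handed the job in at about 26 s. The hand-in reported no verdict.

- **Probing:** The foot passed the 35 mm level with no contact. It bore on the bottom, with up to about 14 N, where the tool height gives a depth of 65 mm. The rod's 65 mm ring was level with the block top.
- **Rod:** I returned it to where it had stood and let go. The last picture shows it upright.
- **Tall bottle:** Over the well, the picture showed it about 4 mm off the axis. I corrected that in two small steps and lowered it with no side force until it touched bottom at the height expected for the 65 mm well. After release, the last scene picture shows it upright, with its shoulder level with the block top and centred in the mouth.
- **Short bottle:** I did not touch it. It shows at the same pixel position as at the start.
- **Disagreements:** The two cameras differed by about 6 to 9 mm in absolute positions. I used their average and then positioned against the well in the scene picture. The last top picture could not confirm either bottle, because the arm hid them both, so those checks rest on the scene camera and the measured tool height.

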